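# Heft two bushing tubs and present the heavier

## Task

One of the two lidded tubs in the rack holds the steel bushings and so is clearly heavier. Slide each tub out from under the rack's lips by its knob, lift it and feel its weight; leave the lighter one standing free on the green mat, and finish holding the heavier one up in the gripper, upright and still, well clear above the middle of the note pad (about a hand's width). Keep both tubs upright all the while and do not disturb the oil bottle, cassette, chain tool or tape roll.

Things in the scene. Friction and masses are not known exactly. Their poses are not given: they have to be found in the camera images.
- rack: Low fixed rack, blue walls on a floor plate 200 (x) x 186 (y) x 4 mm on which the tubs stand. Origin: underside centre; x points to the closed rear. Two lanes along x at y = +42.5 and -42.5 mm, 61 mm wide. Walls and lips cover x = -15 to +100 mm. Lips 54 to 58 mm above the bench, with a slot 29 mm wide over each lane, open at the front (-x), for the knob. Tubs start at x = +20 to +55 mm.
- exit_left (a point): Point on the floor plate's top (4 mm above the bench) on the open apron at the front of the +y lane, at rack x = -62, y = +42.5 mm. A tub centred here is clear of the lips and can be lifted; one with its centre behind rack x = -45 mm is still held down.
- exit_right (a point): The same point for the other lane, at rack x = -62, y = -42.5 mm. The tub's shoulder (50 mm above the bench on the plate) passes 4 mm under the lips; its knob stands 40 mm above them.
- tub_blue: Round closed grey tub, 57 mm across, 46 mm high, blue lid with a round blue grip knob 20 mm across and 48 mm tall on it (top 94 mm above the underside). Origin: underside centre; z up. Starts in one lane of the rack, either one. The tubs differ only in colour and weight: the heavier (either colour) has 0.4 to 0.6 kg, the lighter 0.13 to 0.22 kg; the hidden contents are a little loose.
- tub_orange: Round closed grey tub, 57 mm across, 46 mm high, orange lid with a round orange grip knob 20 mm across and 48 mm tall on it (top 94 mm above the underside). Origin: underside centre; z up. Starts in one lane of the rack, either one. The tubs differ only in colour and weight: the heavier (either colour) has 0.4 to 0.6 kg, the lighter 0.13 to 0.22 kg; the hidden contents are a little loose.
- mat: Green set-down mat, fixed, 200 mm (its x) by 120 mm (its y), 8 mm thick. Origin: centre of its underside. It has room for two tubs side by side along x. Mat and note pad swap places between starts.
- job_pad: White note pad lying flat, fixed, 100 mm (its x) by 148 mm (its y), 12 mm thick. Origin: centre of its underside.
- oil_bottle: Bystander: small white oil bottle with a green cap, 37 mm across, 126 mm high, standing; origin at the centre of its underside.
- cassette: Bystander: silver sprocket cassette, 100 mm across, 33 mm high, lying; origin at the centre of its underside.
- chain_tool: Bystander: chain tool with a blue grip, 154 x 60 x 16 mm, lying; origin at the centre of its underside.
- tape_roll: Bystander: yellow roll of tape, 96 mm across, 24 mm high, lying; origin at the centre of its underside.
Not all that is in view belongs to the job. Leave any brown or red look-alike of the tub_blue alone.

How it is judged:
By the outcome, as a careful person would: the job done as asked, in the order asked, and still so for the second after the job is handed in, while the arm keeps its last pose, push and grip.
It also fails if it takes over 72 s, if anything falls off the work surface, if the arm or the gripper's body presses on something with over 40 N, if the wrist force passes 120 N, or if a joint passes its speed limit or range.

## Robot

A 6-joint arm with a two-finger parallel gripper is mounted at the origin on a cart in front of the work surface, level with it; the furniture and walls round the work are solid. World frame = base frame: x ahead of the robot, y to its left, z up, the work surface at z = 0. Lengths are in m, angles in rad, forces in N, time in s.
With the tool pointing down it reaches from about 0.225 to 0.875 m from the base axis. Payload 3.4 kg.
Tool frame: the origin (TCP) lies on the centre line of the jaws, within the pads' length; the fingertips stand 17 mm ahead of it and the grasp point (between the pads) lies 2 mm behind it (nose_length is the distance from the TCP to the fingertips, in m); z points along the fingers, y is the line along which they close (so a half turn about z gives the same grasp; the last joint's range is limited). The gripper opens to 85 mm and grips with 20 to 120 N. Pads are 22 mm wide; open, the fingers measure 114 mm over their backs; the gripper's body (76 mm by 85 mm) begins 54 mm behind the grasp point. The pads swing forward as they close: fully open they stand 13 mm farther back than shut.
Start: joints at [1.209, 0.276, 1.505, -0, 1.361, -0.121], TCP at [0.137, 0.558, 0.248] pointing down, gripper open.
Joint ranges: [-2.89, 2.89], [-0.75, 2.08], [0.22, 2.7], [-1.18, 4.32], [0.11, 2.71], [-2.7, 2.7]. Speed limits (rad/s): [2.57, 2.57, 3.14, 3.14, 3.14, 3.14].

## Interface

Orientations are given as a unit quaternion [w, x, y, z].
In Python, from rig import get_state, get_image, sign_off, find_in, place_of, nose_length gives the robot as it stands.
- The arm moves only by the tool apply_moves, never from a script. Its argument "deltas" is one flat list of numbers, 5 for each row, row after row: the finger opening in mm, from 0 to 85.4, then the shift along the tool's x, y, z in mm, then the turn about the tool's z in degrees. A call has 1 to 12 rows; each row is the pose to reach, as a shift and turn from the pose commanded when the call began, along the tool's axes at that moment; what a row does not reach only later rows make up. A row lasts 1/12 s, in which the tool goes at most 41.7 mm and 7.16 degrees, less where a joint would pass 70% of its speed; a pose out of reach is approached as far as the arm can. A call with a gripper value outside its range is refused whole. The fingers move at their own pace and stop on an object; "squeeze" is the grip in N (left out, the last holds). Time passes only in rows, so rows that repeat a pose let the fingers close. It gives the time, the measured TCP pose, the force, the opening and the grip force at its end, in the units of the state.
- get_state(): the state, without advancing time (a new reading comes with each control period).
- get_image(name): name is "scene" or "top" or "wrist"; returns a dict with "frame" (420x560x3 uint8, red, green, blue), "K" (3x3 intrinsics, pixels), "position" and "orientation" of the camera in the world. Camera axes: x right, y down, z forward; pixel columns grow to the right and rows downward; lengths in m; the calibration is good to about 2 mm. A picture is of the moment at which its call begins. There is no depth.
- sign_off(): hands the job in; it is judged then, once.
Trained networks look in a picture, given as the dict that the camera call returned (one of the last four; its "shot" number tells which), for a name from the list of things; names that differ only in an ending like _2 or _b are one class to them, and where a whole thing is asked for, a point or a joint stands for the part that bears it (a point fixed in the world has none). Each returns a list of dicts, best first, with "score" (0 to 1); they miss things now and then, are a little off and sometimes report something else, mostly with a low value. They report only what shows in the picture. A call takes as long as a camera call. They do not tell look-alikes from the thing itself.
- find_in(query, picture): "point" ([column, row] in pixels, amid what is visible of it).
- place_of(query, picture): "point" ([column, row] in pixels: a listed point, or the origin of a listed thing).
The state is a dict: "clock": time; "qpos": joint angles; "qd": joint speeds; "effort": joint torques, N m; "position": TCP position; "ee_rot": TCP orientation; "contact_force": force on the tool from outside, world axes, zero at the start; "moment": the same for the moment, N m; "width": finger opening in m; "gripper_force": force on a finger pad.
Only numpy, scipy, OpenCV 4.12 (cv2) and the standard library are available. Lean on these libraries where they do the work, as an engineer would, in place of code of your own. Each camera call takes 0.05 s, during which the arm holds its last target. There are 200 camera calls.

## Working session

There is one attempt and no reset: what is moved stays moved. The work goes in short steps, Python scripts to look and compute and a tool call to move; the robot and the scene stay as the last step left them, time stands still between calls to the robot, and variables do not carry over. Pictures are saved under pics/ and viewed, at most 10 in all, crops included, and the job is handed in when it is done.

Besides the shell and the picture viewer there is one more tool, called after "Emit:" as name(argument=value, ...) on one line, values as JSON. apply_moves: Moves the arm, as the interface text tells. Its arguments: {"type":"object","properties":{"deltas":{"type":"array"},"squeeze":{"type":"number"}},"required":["deltas"]}

```bash
mkdir -p pics; cat > h.py <<'E'
import numpy as np, cv2
from scipy.spatial.transform import Rotation as R
from rig import *
def rot(q): return R.from_quat([q[1],q[2],q[3],q[0]]).as_matrix()
def ray(im,px,z):
    K=np.array(im["K"]); d=rot(im["orientation"])@np.linalg.solve(K,[px[0],px[1],1.])
    p=np.array(im["position"]); return p+d*(z-p[2])/d[2]
def proj(im,P):
    c=rot(im["orientation"]).T@(np.array(P)-im["position"]); u=np.array(im["K"])@c; return u[:2]/u[2]
def save(im,n,crop=None,s=1):
    f=im["frame"][:,:,::-1]
    if crop: f=f[crop[1]:crop[3],crop[0]:crop[2]]
    cv2.imwrite("pics/"+n,cv2.resize(f,None,fx=s,fy=s,interpolation=cv2.INTER_CUBIC))
E
python3 - <<'E'
from h import *
s=get_state(); print(s["position"],s["ee_rot"],s["contact_force"],s["width"],nose_length if not callable(nose_length) else nose_length())
Z=dict(rack=0,exit_left=.004,exit_right=.004,tub_blue=.004,tub_orange=.004,mat=0,job_pad=0,oil_bottle=0,cassette=0,chain_tool=0,tape_roll=0)
ims={}
for n in("top","scene"):
    im=get_image(n);save(im,n+"0.png")
    print(n,np.round(im["position"],3))
    for q,z in Z.items():
        for r in place_of(q,im)[:2]: print(q,np.round(r["point"]),round(r["score"],2),np.round(ray(im,r["point"],z)[:2],3))
E
```

```text
[0.13698166 0.55794259 0.24740457] [-2.11254661e-04  1.20115562e-01  9.92759474e-01 -9.12973608e-04] [ 0.24803275  0.19767362 -0.35877285] 0.08494224866209885 0.017
top [ 0.388 -0.034  1.324]
rack [229. 234.] 0.8 [0.506 0.128]
rack [244. 249.] 0.18 [0.451 0.077]
exit_left [209. 251.] 0.6 [0.448 0.197]
tub_blue [179. 214.] 0.78 [0.578 0.301]
tub_blue [188. 161.] 0.67 [0.766 0.272]
tub_orange [216. 224.] 0.55 [0.54  0.172]
mat [298. 242.] 0.59 [ 0.474 -0.111]
job_pad [358. 245.] 0.92 [ 0.46  -0.315]
job_pad [145. 265.] 0.62 [0.404 0.414]
oil_bottle [148. 264.] 0.65 [0.405 0.402]
oil_bottle [146. 227.] 0.61 [0.532 0.414]
cassette [137. 195.] 0.68 [0.646 0.449]
chain_tool [415. 232.] 0.67 [ 0.499 -0.516]
tape_roll [147. 267.] 0.61 [0.396 0.408]
tape_roll [213. 221.] 0.24 [0.55  0.182]
scene [-0.146 -0.713  0.896]
rack [226. 211.] 0.89 [0.515 0.141]
exit_left [202. 216.] 0.87 [0.446 0.173]
tub_blue [205. 180.] 0.9 [0.575 0.315]
tub_blue [253. 160.] 0.83 [0.77  0.282]
tub_orange [224. 200.] 0.52 [0.545 0.184]
mat [278. 259.] 0.97 [ 0.474 -0.119]
job_pad [329. 305.] 0.72 [ 0.447 -0.322]
oil_bottle [174. 176.] 0.77 [0.518 0.419]
cassette [195. 159.] 0.62 [0.634 0.444]
chain_tool [406. 337.] 0.97 [ 0.497 -0.513]
chain_tool [196. 162.] 0.24 [0.622 0.428]
tape_roll [142. 194.] 0.74 [0.385 0.413]
tape_roll [226. 212.] 0.3 [0.509 0.139]
```

```bash
python3 - <<'E'
import cv2
a=cv2.imread("pics/top0.png")[130:310,110:460];cv2.imwrite("pics/topc.png",cv2.resize(a,None,fx=2.2,fy=2.2,interpolation=2))
a=cv2.imread("pics/scene0.png")[120:360,100:440];cv2.imwrite("pics/scenec.png",cv2.resize(a,None,fx=2.3,fy=2.3,interpolation=2))
E
```

```text
(no output)
```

View pics/topc.png

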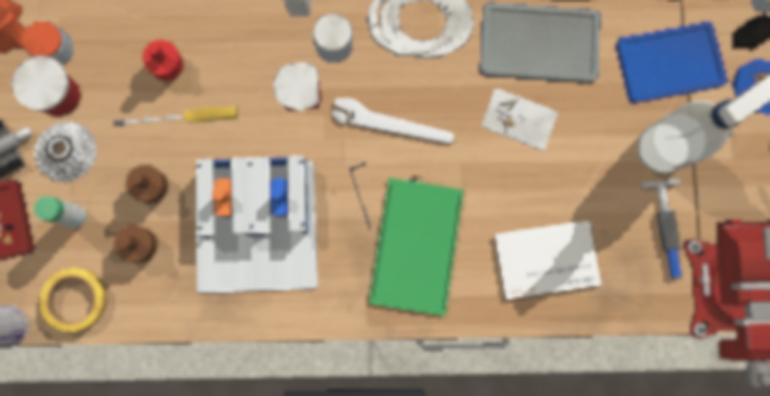

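View pics/scenec.png

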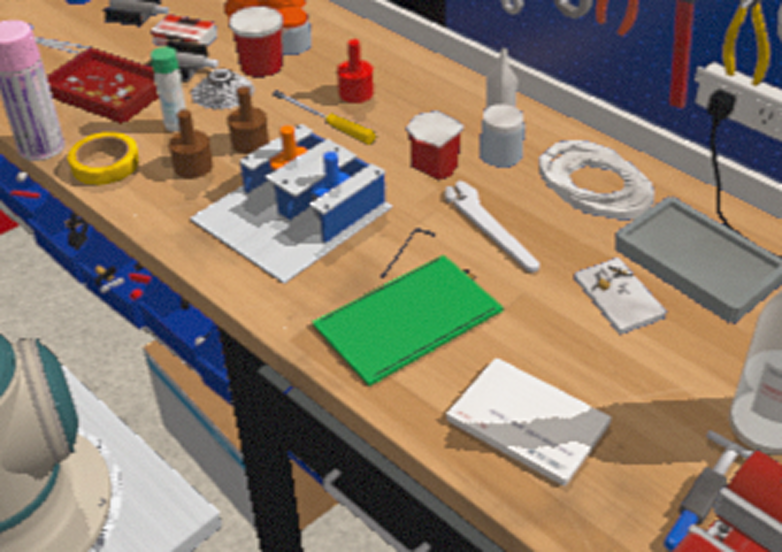

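Scene: the orange knob (top px ~211,220) is in the left lane and the blue knob (~237,220) in the right lane. Candidates that could be confused with them:
- brown look-alikes at top px (176,214) and (171,241)
- red look-alike at (184,157)
- unrelated blue tray and grips at the right

I choose the two tubs inside the rack slots. The mat is at (299,242) and the pad at (359,248).

```bash
cat >> h.py <<'E'
def blob(im,kind,box):
    h=cv2.cvtColor(im["frame"],cv2.COLOR_RGB2HSV).astype(int);H,S,V=h[...,0],h[...,1],h[...,2]
    m={"orange":(H>4)&(H<16)&(S>170)&(V>120),"blue":(H>100)&(H<125)&(S>150)&(V>90),"green":(H>50)&(H<80)&(S>130),"white":(S<40)&(V>110)}[kind]
    k=np.zeros(m.shape,np.uint8);k[box[1]:box[3],box[0]:box[2]]=m[box[1]:box[3],box[0]:box[2]]
    n,l,st,c=cv2.connectedComponentsWithStats(k);i=1+np.argmax(st[1:,4]);return (l==i).astype(np.uint8),st[i],c[i]
E
python3 - <<'E'
from h import *
im=get_image("top")
for k,b in(("orange",(203,205,220,235)),("blue",(228,208,244,235))):
    m,st,c=blob(im,k,b); print(k,st,c,"knob mid",ray(im,c,.075)[:2])
for n,k,b,z in(("mat","green",(270,205,330,280),.008),("pad","white",(325,225,390,270),.012),("rack","white",(190,195,265,270),.004)):
    m,st,c=blob(im,k,b); ct=max(cv2.findContours(m,0,2)[0],key=cv2.contourArea); r=cv2.minAreaRect(ct)
    P=np.array([ray(im,p,z)[:2] for p in cv2.boxPoints(r)]); print(n,st,np.round(P,3).tolist(),P.mean(0))
cv=lambda x,y:(x/2.2+110,y/2.2+130)
for p in((197,293),(317,290)): print("front corner",ray(im,cv(*p),.004)[:2])
for p in((197,157),(313,155)): print("rear lip corner",ray(im,cv(*p),.058)[:2])
save(im,"knobs.png",(180,190,270,270),7)
E
```

```text
orange [209 216   5  10  32] [211.375   220.71875] knob mid [0.54226031 0.17640428]
blue [234 212   6  16  90] [236.47777778 219.16666667] knob mid [0.54601115 0.09423418]
mat [ 280  213   38   58 1635] [[0.391, -0.046], [0.578, -0.078], [0.56, -0.181], [0.374, -0.147]] [ 0.47578354 -0.11321336]
pad [ 335  231   48   35 1309] [[0.49, -0.235], [0.511, -0.385], [0.409, -0.396], [0.388, -0.247]] [ 0.44936715 -0.3155502 ]
rack [ 199  201   55   62 2909] [[0.621, 0.232], [0.618, 0.044], [0.407, 0.045], [0.41, 0.229]] [0.5140054 0.1376504]
front corner [0.40608582 0.22737847]
front corner [0.40745826 0.04169536]
rear lip corner [0.61023071 0.21933962]
rear lip corner [0.61042802 0.04305566]
```

View pics/knobs.png

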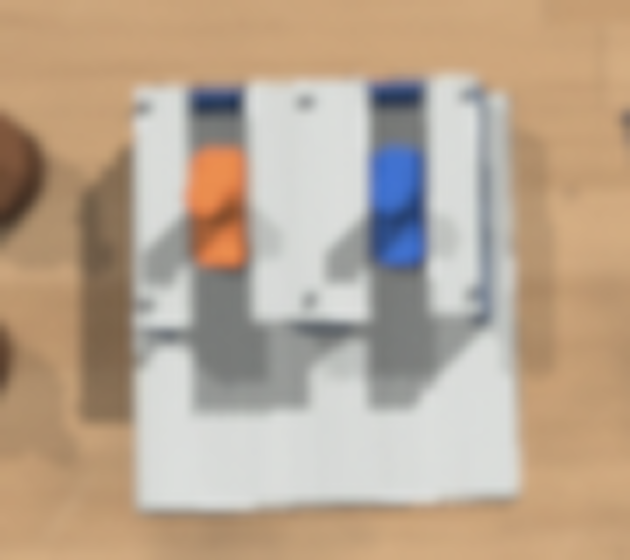

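```bash
cat >> h.py <<'E'
def go(T,head=None):
    "print tool-frame delta in mm and turn to put TCP at T with tool y heading (deg)"
    s=get_state();M=rot(s["ee_rot"]);d=M.T@(np.array(T)-s["position"])*1e3
    h=np.degrees(np.arctan2(M[1,1],M[0,1])); t=0 if head is None else (h-head+90)%180-90
    print("delta",np.round(d,1),"turn",round(t,1),"tilt",np.round(M[:,2],3))
E
python3 - <<'E'
from h import *
im=get_image("top")
for n,p in(("orange",(211,213.6)),("blue",(236.7,213.6))): print(n,ray(im,p,.098))
go([.55,.092,.22],0)
E
```

```text
orange [0.56255021 0.1739294  0.098     ]
blue [0.56117501 0.09113132 0.098     ]
delta [-512.2 -354.6   28.3] turn 76.2 tilt [ 0.  0. -1.]
```

Emit:
apply_moves(deltas=[60, -21, -28, 0, 3, 60, -43, -56, 0, 8, 60, -64, -84, 0, 14, 60, -86, -112, 0, 20, 60, -107, -140, 0, 27, 60, -128, -168, 0, 34, 60, -150, -196, 0, 41, 60, -171, -223, 0, 48, 60, -200, -232, 3, 54, 60, -235, -244, 7, 61, 60, -270, -257, 10, 68, 60, -305, -273, 14, 74])

```text
clock: 2.3
position: [0.3697, 0.2197, 0.2348]
ee_rot: [0.0, 0.695, 0.719, 0.001]
contact_force: [0.1, 1.0, 0.4]
width: 0.0604
gripper_force: 0.0
```

```bash
python3 - <<'E'
from h import *
s=get_state();print(s["clock"],s["position"]);go([.53,.092,.22],0)
E
```

```text
2.3 [0.36972174 0.21967546 0.23475805]
delta [-132.9  156.    14.9] turn 1.9 tilt [ 0.002  0.001 -1.   ]
```

Emit:
apply_moves(deltas=[60, -26, 31, 3, 1, 60, -52, 62, 6, 2, 60, -79, 93, 9, 2, 60, -106, 124, 12, 2, 60, -128, 150, 15, 2, 60, -133, 156, 15, 2, 60, -133, 156, 15, 2, 60, -133, 156, 15, 2])

```text
clock: 2.97
position: [0.5286, 0.0938, 0.219]
ee_rot: [-0.001, 0.706, 0.708, -0.0]
contact_force: [-0.1, 0.2, -0.7]
width: 0.0601
gripper_force: 0.0
```

```bash
python3 - <<'E'
from h import *
s=get_state();print(s["clock"],s["position"],s["contact_force"])
im=get_image("wrist");save(im,"w1.png");print(im["position"],rot(im["orientation"]).round(2).tolist())
for k in("blue","orange"):
    try:
        m,st,c=blob(im,k,(0,0,560,420));print(k,st,c,ray(im,c,.098))
    except Exception as e:print(k,e)
for q in("tub_blue","tub_orange"):
    for r in place_of(q,im)[:2]:print(q,r["point"],r["score"],ray(im,r["point"],.004))
E
```

```text
2.9667 [0.52861086 0.0937983  0.21895031] [-0.05026796  0.20296236 -0.68575507]
[0.52743011 0.16545404 0.34506648] [[1.0, 0.0, -0.0], [0.0, -0.96, -0.29], [-0.0, 0.29, -0.96]]
blue [ 271  176   61   38 1798] [300.57063404 191.35038932] [0.54575698 0.10324371 0.098     ]
orange [ 271   75   66   36 2104] [303.51378327  92.4134981 ] [0.54614375 0.17724286 0.098     ]
tub_blue [297.0, 180.2] 0.62 [0.54857342 0.09198989 0.004     ]
tub_blue [300.8, 96.3] 0.52 [0.5506324  0.17802871 0.004     ]
tub_orange [300.7, 95.2] 0.97 [0.55050699 0.17907564 0.004     ]
```

View pics/w1.png

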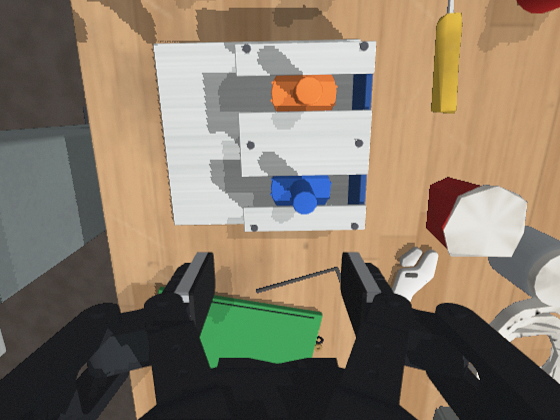

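The wrist view shows the blue knob top at ~(305,202) and the orange one at ~(311,91). The front plate corners are (155,43) and (175,224), so the rack is slightly yawed.

```bash
python3 - <<'E'
from h import *
im=get_image("wrist")
P=lambda u,z:ray(im,u,z)[:2]
b,o=P((305,202),.098),P((311,91),.098);print("knobs",b,o)
a,c=P((155,43),.004),P((175,224),.004);print("front",a,c,np.degrees(np.arctan2(c[0]-a[0],a[1]-c[1])))
for u in((247,48),(364,46),(250,145),(359,143),(253,228),(355,226)):print(u,P(u,.058).round(4))
go([b[0],b[1],.083],0)
E
```

```text
knobs [0.54895408 0.0953424 ] [0.55079069 0.17930724]
front [0.40816978 0.22699577] [0.41160383 0.04171257] 1.0618021313632235
(247, 48) [0.5014 0.2141]
(364, 46) [0.5966 0.2162]
(250, 145) [0.5024 0.136 ]
(359, 143) [0.5987 0.1383]
(253, 228) [0.5038 0.0578]
(355, 226) [0.6009 0.0603]
delta [  0.4  21.  136.7] turn 0.3 tilt [-0.  0. -1.]
```

Emit:
apply_moves(deltas=[55, -1, 10, 20, 0, 55, -1, 20, 50, 0, 55, -1, 20, 85, 0, 55, -1, 20, 115, 0, 55, -1, 20, 130, 0, 55, -1, 20, 135, 0, 55, -1, 20, 135, 0, 14, -1, 20, 135, 0, 14, -1, 20, 135, 0, 14, -1, 20, 135, 0, 14, -1, 20, 135, 0, 14, -1, 20, 135, 0], squeeze=50)

```text
clock: 4.17
position: [0.5501, 0.093, 0.0862]
ee_rot: [0.001, 0.706, 0.708, 0.001]
contact_force: [-1.8, 0.5, 6.4]
width: 0.0185
gripper_force: 48.7
```

Emit:
apply_moves(deltas=[14, 0, 0, 0, 0, 14, 0, 0, 0, 0])

```text
clock: 4.33
position: [0.5501, 0.093, 0.0861]
ee_rot: [0.001, 0.706, 0.708, 0.001]
contact_force: [-1.3, 0.9, 6.8]
width: 0.0186
gripper_force: 48.8
```

Emit:
apply_moves(deltas=[14, 0, 0, -1.5, 0, 14, 0, -4, -1.5, 0, 14, 0, -10, -1.5, 0, 14, -0.5, -18, -1.5, 0, 14, -0.6, -27, -1.5, 0, 14, -0.8, -36, -1.5, 0])

```text
clock: 4.83
position: [0.513, 0.0918, 0.0862]
ee_rot: [0.001, 0.706, 0.708, 0.001]
contact_force: [0.8, -0.0, -0.3]
width: 0.0184
gripper_force: 49.4
```

Emit:
apply_moves(deltas=[14, -0.2, -9, 0, 0, 14, -0.4, -18, 0, 0, 14, -0.6, -27, 0, 0, 14, -0.8, -36, 0, 0, 14, -1, -45, 0, 0, 14, -1.2, -54, 0, 0, 14, -1.4, -62, 0, 0, 14, -1.5, -66, 0, 0, 14, -1.5, -66, 0, 0, 14, -1.5, -66, 0, 0])

```text
clock: 5.67
position: [0.446, 0.0901, 0.0861]
ee_rot: [-0.001, 0.706, 0.708, -0.001]
contact_force: [-0.6, -0.7, 9.0]
width: 0.0186
gripper_force: 50.6
```

```bash
python3 - <<'E'
from h import *
s=get_state();print(s["position"],s["contact_force"])
im=get_image("wrist");save(im,"w2.png")
E
```

```text
[0.4459746  0.09010681 0.08611969] [-0.58352817 -0.68151395  9.01368397]
```

View pics/w2.png

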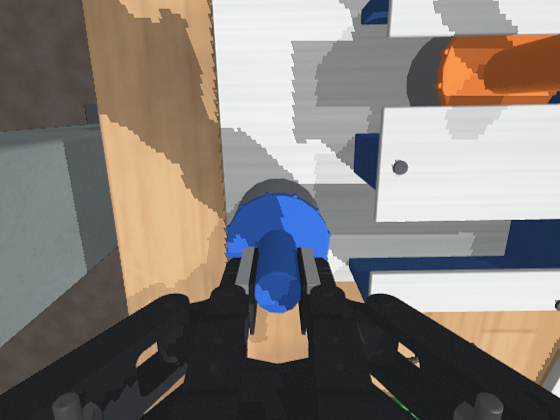

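The blue tub's lid is fully visible at (279,245) on the apron, in front of the lips that begin at column ~350. Lift and weigh.

Emit:
apply_moves(deltas=[14, 0, 0, -3, 0, 14, 0, 0, -8, 0, 14, 0, 0, -16, 0, 14, 0, 0, -28, 0, 14, 0, 0, -42, 0, 14, 0, 0, -54, 0, 14, 0, 0, -60, 0, 14, 0, 0, -60, 0, 14, 0, 0, -60, 0, 14, 0, 0, -60, 0, 14, 0, 0, -60, 0], squeeze=60)

```text
clock: 6.63
position: [0.4463, 0.09, 0.1449]
ee_rot: [-0.001, 0.706, 0.708, -0.001]
contact_force: [0.8, -0.2, -5.4]
width: 0.0183
gripper_force: 58.8
```

```bash
python3 - <<'E'
from h import *
s=get_state();print(s["position"],s["contact_force"],s["moment"])
im=get_image("wrist")
print(get_state()["contact_force"])
# mat spots +-48 mm along its long axis
c=np.array([.475,-.113]);u=np.array([.985,-.173])
print(c-.048*u,c+.048*u); go([*(c+.048*u),.19])
E
```

```text
[0.44633978 0.09003306 0.1448901 ] [ 0.80708343 -0.21874483 -5.4271264 ] [ 0.00425819  0.05804092 -0.0127993 ]
[-1.41587276  0.034479   -5.95759823]
[ 0.42772  -0.104696] [ 0.52228  -0.121304]
delta [-211.6   74.9  -45.2] turn 0 tilt [-0.002 -0.    -1.   ]
```

Blue weighs about 5.5 N, so it is probably the heavy one. I'll park it on the far half of the mat.

Emit:
apply_moves(deltas=[14, -6, 2, -8, 0, 14, -20, 7, -14, 0, 14, -42, 15, -18, 0, 14, -66, 23, -20, 0, 14, -90, 32, -20, 0, 14, -114, 40, -20, 0, 14, -138, 49, -20, 0, 14, -162, 57, -20, 0, 14, -184, 65, -18, 0, 14, -200, 71, -12, 0, 14, -209, 74, -5, 0, 14, -212, 75, 5, 0])

```text
clock: 7.68
position: [0.5241, -0.1237, 0.1409]
ee_rot: [0.001, 0.706, 0.708, 0.0]
contact_force: [0.3, 0.1, -5.5]
width: 0.0181
gripper_force: 59.1
```

Emit:
apply_moves(deltas=[14, 0, 0, 10, 0, 14, 0, 0, 20, 0, 14, 0, 0, 30, 0, 14, 0, 0, 38, 0, 14, 0, 0, 43, 0, 14, 0, 0, 46, 0, 14, 0, 0, 48, 0, 14, 0, 0, 48, 0, 14, 0, 0, 48, 0])

```text
clock: 8.43
position: [0.5233, -0.1217, 0.0931]
ee_rot: [0.0, 0.706, 0.708, 0.0]
contact_force: [0.2, -0.5, -4.3]
width: 0.0185
gripper_force: 59.1
```

Emit:
apply_moves(deltas=[14, 0, 0, 1, 0, 14, 0, 0, 2, 0, 14, 0, 0, 3, 0, 14, 0, 0, 3, 0])

```text
clock: 8.77
position: [0.5232, -0.1218, 0.0903]
ee_rot: [0.0, 0.706, 0.708, 0.0]
contact_force: [0.1, 0.0, -0.2]
width: 0.0182
gripper_force: 59.5
```

Emit:
apply_moves(deltas=[50, 0, 0, 0, 0, 50, 0, 0, 0, 0, 50, 0, 0, 0, 0, 50, 0, 0, -8, 0, 50, 0, 0, -25, 0, 50, 0, 0, -50, 0, 50, 0, 0, -75, 0, 50, 20, 2, -90, 0, 50, 50, 5, -95, 0, 50, 85, 8, -95, 0, 50, 120, 11, -95, 0, 50, 155, 14, -95, 0])

```text
clock: 9.77
position: [0.5367, 0.0347, 0.1861]
ee_rot: [0.001, 0.706, 0.708, 0.001]
contact_force: [0.4, 0.1, 0.3]
width: 0.0501
gripper_force: 0.0
```

```bash
python3 - <<'E'
from h import *
im=get_image("top"); s=get_state();print(s["clock"],s["position"])
for r in place_of("tub_blue",im)[:3]:print(r["point"],r["score"],ray(im,r["point"],.008))
go([.551,.178,.15],1.3); go([.551,.178,.085])
save(im,"t2.png",(190,190,350,300),5)
E
```

```text
9.8167 [0.53680625 0.04128853 0.18596592]
[171.0, 241.9] 0.77 [0.47988098 0.32504263 0.008     ]
[299.2, 225.9] 0.7 [ 0.52749585 -0.11503314  0.008     ]
[179.3, 214.4] 0.63 [0.57441978 0.29866794 0.008     ]
delta [139.8  15.5  36.2] turn -0.8 tilt [ 0.002  0.003 -1.   ]
delta [139.7  15.4 101.2] turn 0 tilt [ 0.002  0.003 -1.   ]
```

View pics/t2.png

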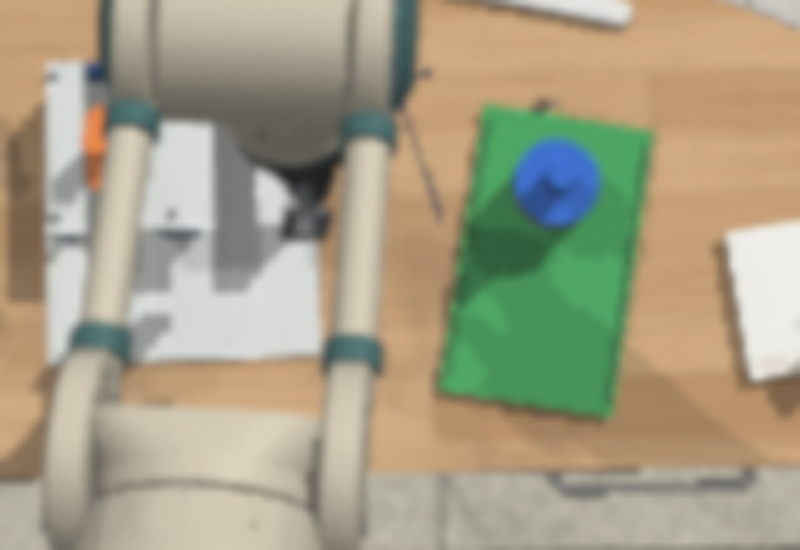

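Emit:
apply_moves(deltas=[50, 25, 3, 0, 0, 50, 60, 7, 5, 0, 50, 95, 10, 15, 0, 50, 122, 13, 25, -1, 50, 138, 15, 33, -1, 50, 143, 15, 36, -1, 50, 143, 15, 36, -1, 50, 143, 15, 36, -1, 50, 143, 15, 36, -1])

```text
clock: 10.62
position: [0.5513, 0.1751, 0.1495]
ee_rot: [0.001, 0.7, 0.714, 0.0]
contact_force: [-1.0, 0.3, 0.5]
width: 0.05
gripper_force: 0.0
```

```bash
python3 - <<'E'
from h import *
s=get_state();print(s["position"]); go([.551,.178,.085])
im=get_image("wrist");m,st,c=blob(im,"orange",(150,100,420,420));print(st,c); u=(c[0],st[1]+st[3]); print("far end of blob",u,ray(im,u,.098), ray(im,(c[0],c[1]),.075))
print(proj(im,[.551,.178,.098]))
E
```

```text
[0.5513216  0.17509508 0.14952798]
delta [ 2.9 -0.3 64.5] turn 0 tilt [ 0.001 -0.001 -1.   ]
[ 238  190   78   54 3087] [276.56721736 211.18205377]
far end of blob (np.float64(276.56721736313574), np.int32(244)) [0.54992735 0.16948182 0.098     ] [0.5496539  0.18272111 0.075     ]
[278.66709762 230.71749903]
```

Emit:
apply_moves(deltas=[50, 3, -1, 20, 0, 50, 3, -1, 42, 0, 50, 3, -1, 58, 0, 50, 3, -1, 64, 0, 50, 3, -1, 64, 0, 14, 3, -1, 64, 0, 14, 3, -1, 64, 0, 14, 3, -1, 64, 0, 14, 3, -1, 64, 0, 14, 3, -1, 64, 0, 14, 3, -1, 62.5, 0, 14, 3, -1, 62.5, 0], squeeze=50)

```text
clock: 11.67
position: [0.5498, 0.1796, 0.0865]
ee_rot: [-0.0, 0.7, 0.715, 0.0]
contact_force: [-0.7, 0.2, -1.2]
width: 0.0184
gripper_force: 48.8
```

Emit:
apply_moves(deltas=[14, 0, -4, 0, 0, 14, 0, -10, 0, 0, 14, 0, -18, 0, 0, 14, 0, -27, 0, 0, 14, 0, -36, 0, 0, 14, 0, -45, 0, 0])

```text
clock: 12.17
position: [0.5036, 0.1785, 0.0863]
ee_rot: [-0.0, 0.7, 0.715, -0.0]
contact_force: [0.6, -0.1, 0.8]
width: 0.019
gripper_force: 48.9
```

Emit:
apply_moves(deltas=[14, 0, -9, 0, 0, 14, 0, -18, 0, 0, 14, 0, -27, 0, 0, 14, 0, -36, 0, 0, 14, 0, -45, 0, 0, 14, 0, -53, 0, 0, 14, 0, -57, 0, 0, 14, 0, -57, 0, 0, 14, 0, -57, 0, 0], squeeze=60)

```text
clock: 12.92
position: [0.4464, 0.1772, 0.0864]
ee_rot: [-0.001, 0.7, 0.714, -0.001]
contact_force: [-4.4, 0.1, 5.8]
width: 0.0186
gripper_force: 59.3
```

Emit:
apply_moves(deltas=[14, 0, 0, -3, 0, 14, 0, 0, -8, 0, 14, 0, 0, -16, 0, 14, 0, 0, -28, 0, 14, 0, 0, -42, 0, 14, 0, 0, -56, 0, 14, 0, 0, -66, 0, 14, 0, 0, -70, 0, 14, 0, 0, -70, 0, 14, 0, 0, -70, 0, 14, 0, 0, -70, 0, 14, 0, 0, -70, 0])

```text
clock: 13.92
position: [0.4474, 0.1772, 0.1555]
ee_rot: [-0.0, 0.7, 0.714, -0.001]
contact_force: [-0.6, -0.6, -1.3]
width: 0.0182
gripper_force: 58.7
```

```bash
python3 - <<'E'
from h import *
s=get_state();print(s["position"],s["contact_force"]);im=get_image("wrist");print(get_state()["contact_force"])
go([.428,-.104,.155])
E
```

```text
[0.44736892 0.17715284 0.15554528] [-0.62962039 -0.62057906 -1.25567877]
[ 0.81016612 -0.20199708 -2.16807222]
delta [-280.7  -25.3    0.7] turn 0 tilt [-0.002 -0.    -1.   ]
```

Orange weighs about 1.7 N, so it is the light one and blue is the heavy one. Orange goes on the near half of the mat.

Emit:
apply_moves(deltas=[14, -8, -1, -4, 0, 14, -24, -2, -8, 0, 14, -50, -4, -8, 0, 14, -78, -7, -8, 0, 14, -106, -9, -8, 0, 14, -134, -12, -8, 0, 14, -162, -14, -8, 0, 14, -190, -17, -8, 0, 14, -218, -19, -8, 0, 14, -244, -22, -8, 0, 14, -264, -24, -8, 0, 14, -276, -25, -4, 0])

```text
clock: 14.97
position: [0.4287, -0.102, 0.1609]
ee_rot: [0.001, 0.7, 0.714, -0.0]
contact_force: [-0.5, 0.3, -1.4]
width: 0.0183
gripper_force: 58.6
```

Emit:
apply_moves(deltas=[14, -4, 0, 4, 0, 14, -5, 0, 14, 0, 14, -5, 0, 27, 0, 14, -5, 0, 40, 0, 14, -5, 0, 52, 0, 14, -5, 0, 60, 0, 14, -5, 0, 64, 0, 14, -5, 0, 66, 0, 14, -5, 0, 66, 0, 14, -5, 0, 66, 0, 14, -5, 0, 66, 0])

```text
clock: 15.88
position: [0.4293, -0.1043, 0.0948]
ee_rot: [0.001, 0.7, 0.715, 0.0]
contact_force: [0.2, -0.9, -2.2]
width: 0.0182
gripper_force: 58.7
```

Emit:
apply_moves(deltas=[14, 0, 0, 1.5, 0, 14, 0, 0, 3, 0, 14, 0, 0, 4, 0, 14, 0, 0, 4.5, 0, 14, 0, 0, 4.5, 0])

```text
clock: 16.3
position: [0.4288, -0.1042, 0.0904]
ee_rot: [0.0, 0.7, 0.715, 0.0]
contact_force: [-1.6, -0.3, 4.0]
width: 0.018
gripper_force: 59.4
```

Emit:
apply_moves(deltas=[50, 0, 0, 0, 0, 50, 0, 0, 0, 0, 50, 0, 0, 0, 0, 50, 0, 0, -8, 0, 50, 0, 0, -25, 0, 50, 0, 0, -50, 0, 50, 0, 0, -68, 0, 50, -5, 20, -72, 0, 50, -11, 50, -72, 0, 50, -17, 78, -72, 0, 50, -19.5, 92, -72, 0, 50, -19.5, 94, -72, 0])

```text
clock: 17.3
position: [0.5265, -0.1226, 0.1623]
ee_rot: [0.002, 0.7, 0.715, 0.001]
contact_force: [-0.1, -0.1, 0.2]
width: 0.0503
gripper_force: 0.0
```

```bash
python3 - <<'E'
from h import *
s=get_state();print(s["clock"],s["position"]);go([.523,-.1218,.0905])
im=get_image("wrist");save(im,"w3.png")
E
```

```text
17.3 [ 0.52654751 -0.12264227  0.1623482 ]
delta [ 1.  -3.8 71.8] turn 0 tilt [ 0.003 -0.001 -1.   ]
```

View pics/w3.png

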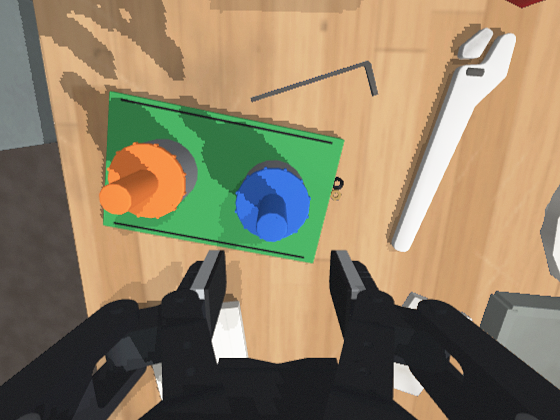

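Both tubs stand upright on the mat, with the orange lid at (150,180) and the blue one at (272,203). Re-grip blue.

Emit:
apply_moves(deltas=[50, 0.5, -0.5, 0, 0, 50, 0.5, -0.5, 20, 0, 50, 0.5, -0.5, 42, 0, 50, 0.5, -0.5, 62, 0, 50, 0.5, -0.5, 71, 0, 50, 0.5, -0.5, 72, 0, 14, 0.5, -0.5, 72, 0, 14, 0.5, -0.5, 72, 0, 14, 0.5, -0.5, 72, 0, 14, 0.5, -0.5, 72, 0, 14, 0.5, -0.5, 72, 0, 14, 0.5, -0.5, 72, 0], squeeze=70)

```text
clock: 18.35
position: [0.5231, -0.1215, 0.0912]
ee_rot: [0.001, 0.7, 0.715, 0.0]
contact_force: [-2.1, 0.8, 6.3]
width: 0.018
gripper_force: 68.2
```

Emit:
apply_moves(deltas=[14, 0, 0, -3, 0, 14, 0, 0, -8, 0, 14, 0, 0, -18, 0, 14, 0, 0, -34, 0, 14, 0, 0, -54, 0, 14, 0, 0, -74, 0, 14, 0, 0, -92, 0, 14, 0, 0, -104, 0, 14, 0, 0, -110, 0, 14, 0, 0, -110, 0, 14, 0, 0, -110, 0])

```text
clock: 19.27
position: [0.5224, -0.121, 0.1996]
ee_rot: [-0.0, 0.7, 0.715, -0.0]
contact_force: [-0.5, 0.5, -5.2]
width: 0.0178
gripper_force: 68.7
```

```bash
python3 - <<'E'
from h import *
s=get_state();print(s["clock"],s["position"],s["contact_force"])
im=get_image("scene")
m,st,c=blob(im,"white",(285,270,370,335)); ct=max(cv2.findContours(m,0,2)[0],key=cv2.contourArea); r=cv2.minAreaRect(ct);print(st,"pad scene",ray(im,c,.012))
for r in place_of("job_pad",im)[:1]:print(ray(im,r["point"],0))
go([.449,-.317,.2])
E
```

```text
19.2667 [ 0.52237592 -0.12104407  0.19959586] [-0.53030435  0.48958682 -5.24170405]
[ 294  276   71   55 2048] pad scene [ 0.44607521 -0.3236291   0.012     ]
[ 4.45898641e-01 -3.21020592e-01 -1.11022302e-16]
delta [-194.6  -77.    -1.4] turn 0 tilt [-0.002  0.001 -1.   ]
```

Emit:
apply_moves(deltas=[14, -5, -2, 0, 0, 14, -16, -6, 0, 0, 14, -34, -14, 0, 0, 14, -56, -22, 0, 0, 14, -80, -32, 0, 0, 14, -104, -42, 0, 0, 14, -128, -51, 0, 0, 14, -150, -60, 0, 0, 14, -170, -68, 0, 0, 14, -185, -74, 0, 0, 14, -194, -78, 0, 0, 14, -197, -79, 0, 0])

```text
clock: 20.37
position: [0.4466, -0.3219, 0.1993]
ee_rot: [-0.0, 0.7, 0.714, -0.0]
contact_force: [0.6, -0.7, -5.0]
width: 0.018
gripper_force: 68.7
```

Emit:
apply_moves(deltas=[14, 0, 0, 0, 0, 14, 0, 0, 0, 0, 14, 0, 0, 0, 0, 14, 0, 0, 0, 0, 14, 0, 0, 0, 0, 14, 0, 0, 0, 0, 14, 0, 0, 0, 0, 14, 0, 0, 0, 0, 14, 0, 0, 0, 0, 14, 0, 0, 0, 0, 14, 0, 0, 0, 0, 14, 0, 0, 0, 0])

```text
clock: 21.37
position: [0.4478, -0.3198, 0.1997]
ee_rot: [-0.0, 0.7, 0.714, 0.0]
contact_force: [-0.9, -0.7, -4.0]
width: 0.0181
gripper_force: 68.7
```

```bash
python3 - <<'E'
from h import *
s=get_state();print(s["clock"],s["position"],s["contact_force"],s["qd"])
im=get_image("scene");save(im,"s3.png",(150,100,450,350),2.4)
E
```

```text
21.3667 [ 0.44783205 -0.31983916  0.19974532] [-0.92965847 -0.65516041 -3.95252731] [-0.00023282  0.00117297  0.00070903  0.00180758  0.00152879  0.00902289]
```

View pics/s3.png

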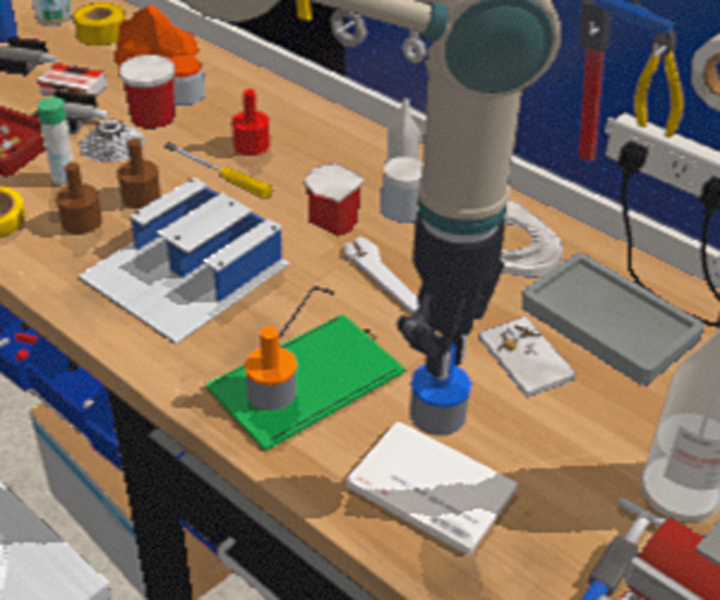

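The orange tub stands upright on the mat at (272,370). The blue tub is held upright and still above the pad at (440,400), and the bystanders are undisturbed.

```bash
python3 -c "
from rig import *
print(sign_off())"
```

```text
the job is handed in; nothing more can be done
None
```

I handed the job in at about 21 s: the blue tub, the heavier at about 5 N against about 1.7 N, is held upright and still about 105 mm above the middle of the note pad, and the lighter orange tub stands free on the green mat; the bystanders look untouched in the last picture.

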